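# Turn the stiff divider leaf of the sorting-guide book

### The job

Turn the teal divider leaf of the open sorting-guide book over its spine with your fingertips: push it up from underneath at its free edge, where the orange tab leaves room for a finger, on past upright, and press it gently down until it lies fully flat on the other page stack. Only push it: do not take it between the fingers, do not fling or slap it over, and leave everything else on the desk where it is. Finish with the hand clear.

Things in the scene. Friction and masses are not known exactly. Their poses are not given: they have to be found in the camera images.
- book: Thick open book fixed to the desk: blue cover 165 mm (own x, along the spine) by 325 mm (y); on each side of the spine a white page stack, 145 mm long, from 12 to 140 mm off the spine line, top 42 mm above the desk. Spine end posts (78 mm from the middle) 50 mm high. Origin: centre of the underside, z up. The leaf starts over the -y stack and must end on the +y one.
- spine (a point): Middle of the leaf's hinge line (the spine), 45 mm above the desk over the book's origin; axes as the book's.
- tab (a point): Centre of the orange tab on the free edge of the leaf, 168 mm from the hinge line, 20 mm to the book's -x side of the middle. Leaf: rigid teal plate 4 mm thick, 100 g, 136 mm along the spine, reaching 155 mm from the hinge line; tab 60 mm wide, reaching 181 mm. Moves with the leaf: x along the spine, y from tab to spine, z the face that looks up at joint value 0.
- leaf (a joint): Angle of the leaf about the spine (rad): 0 = flat on the -y page stack, 1.57 = upright, 3.14 = flat on the +y stack (a stop at each end). Starts a little open, 0.15 to 0.55. The hinge is stiff: the leaf stays at any angle it is left at (0.14 N m of friction, 1 to 2 N of push at the tab), so it must be pushed all the way.
- stamp: Dark wooden rubber stamp, 38 mm across, 74 mm high, loose, beyond the book; origin under its centre. Leave alone.
- inkpad: Black and red ink pad tin, 72 by 112 by 18 mm, loose, beyond the book; origin under its centre. Leave alone.
- tape: Brown roll of packing tape lying flat, 100 mm across, 48 mm high, loose, off the book's +y edge; origin under its centre. Leave alone.
- penpot: Black pot of pens, 76 mm across, pens to 130 mm high, loose, off the book's +y edge on the robot's side; origin under its centre. Leave alone.
- parcel: Small cardboard parcel 120 by 150 by 70 mm, loose, on the postal scale at the left; origin under its centre. Leave alone.

How it is judged:
By the outcome, as a careful person would: the job done as asked, in the order asked, and still so for the second after the job is handed in, with the robot touching nothing.
It also fails if it takes over 42 s, if anything falls off the work surface, if the arm or the gripper's body presses on something with over 40 N, if the wrist force passes 120 N, or if a joint passes its speed limit or range.

### The arm

A 6-joint arm with a two-finger parallel gripper is mounted at the origin on the work surface. World frame = base frame: x ahead of the robot, y to its left, z up, the work surface at z = 0. Lengths are in m, angles in rad, forces in N, time in s.
With the tool pointing down it reaches from about 0.225 to 0.875 m from the base axis. Payload 3.4 kg.
Tool frame: the origin (TCP) lies midway between the tips of the shut fingers; the grasp point (between the pads) lies 19 mm behind it (manip.grip_point_offset is the distance from the TCP to the grasp point, in m); x points along the fingers, y is the direction in which the jaws open and shut, and the axes are right-handed (so a half turn about x gives the same grasp; the last joint's range is limited). The gripper opens to 85 mm and grips with 20 to 120 N. Pads are 22 mm wide; open, the fingers measure 114 mm over their backs; the gripper's body (76 mm by 85 mm) begins 54 mm behind the grasp point. The pads swing forward as they close: fully open they stand 13 mm farther back than shut.
Start: joints at [-1.359, 0.276, 1.505, -0, 1.361, -0.121], TCP at [0.188, -0.543, 0.231] pointing down, gripper open.
Joint ranges: [-2.89, 2.89], [-0.75, 2.08], [0.22, 2.7], [-1.18, 4.32], [0.11, 2.71], [-2.7, 2.7]. Speed limits (rad/s): [2.57, 2.57, 3.14, 3.14, 3.14, 3.14].

### API

Orientations are given as a unit quaternion [w, x, y, z].
In Python, from rig import manip gives the robot as it stands.
- The arm moves only by the shell command python3 -m crank 'ROWS' [FORCE]. ROWS is a JSON object of lists of equal length, an entry for each row: "grip": the opening, from 0 (shut) to 1 (fully open); "slide": the shift along the world's x, y, z in cm, a list of three; "roll": the turn about the world's z in degrees. In form: {"grip": [grip, ...], "slide": [[dx, dy, dz], ...], "roll": [roll, ...]}. A call has 1 to 20 rows; each row is the pose to reach, as a shift and turn from the pose commanded when the call began; what a row does not reach only later rows make up. A row lasts 1/10 s, in which the tool goes at most 50 mm and 8.59 degrees, less where a joint would pass 70% of its speed; a pose out of reach is approached as far as the arm can. A call with a gripper value outside its range is refused whole. The fingers move at their own pace and stop on an object; FORCE is the grip in N (left out, the last holds). Time passes only in rows, so rows that repeat a pose let the fingers close. It gives the time, the measured TCP pose, the force and the opening at its end, in the units of the state.
- manip.get_state(): the state, without advancing time (a new reading comes with each control period).
- manip.get_image(name): name is "scene" or "top" or "wrist"; returns a dict with "frame" (384x512x3 uint8, red, green, blue), "K" (3x3 intrinsics, pixels), "R" (3x3) and "t" (3): a world point X has camera coordinates R X + t. Camera axes: x right, y down, z forward; pixel columns grow to the right and rows downward; lengths in m; the calibration is good to about 2 mm. A picture is of the moment at which its call begins. There is no depth.
- manip.sign_off(): hands the job in, once; it reports no verdict.
The state is a dict: "clock": time; "qpos": joint angles; "qd": joint speeds; "effort": joint torques, N m; "position": TCP position; "ee_rot": TCP orientation; "contact_force": force on the tool from outside, world axes, zero at the start; "moment": the same for the moment, N m; "width": finger opening in m.
Only numpy, scipy, OpenCV 4.12 (cv2) and the standard library are available. Lean on these libraries where they do the work, as an engineer would, in place of code of your own. Each camera call takes 0.05 s, during which the arm holds its last target. There are 200 camera calls.

## Working session

There is one attempt and no reset: what is moved stays moved. The work goes in short steps, Python scripts to look and compute and a shell command to move; the robot and the scene stay as the last step left them, time stands still between calls to the robot, and variables do not carry over. Pictures are saved under pics/ and viewed, on a budget of 10 in all, crops included, one or two more only if the job needs it, and the job is handed in when it is done.

```bash
mkdir -p pics; ls; python3 - <<'E'
from rig import manip
import cv2,numpy as np
s=manip.get_state();print(s)
a=manip.get_image("scene");b=manip.get_image("top")
for n,i in(("scene",a),("top",b)):
    cv2.imwrite(f"pics/{n}0.png",i["frame"][:,:,::-1]);print(n,i["K"].tolist(),i["R"].tolist(),i["t"].tolist())
E
```

```text
pics
{'clock': 0.0, 'qpos': array([-1.35900631e+00,  2.76610138e-01,  1.50619317e+00, -6.51562874e-06,
        1.36069419e+00, -1.21023526e-01]), 'qd': array([ 1.85648739e-03, -1.47355658e-03, -1.37469388e-03,  3.24228766e-05,
       -9.66848693e-04,  4.61405520e-04]), 'effort': array([ 2.72874495e-03, -4.16761601e+01, -2.45805717e+01,  1.96732763e-07,
        1.11033840e-02, -7.92314523e-06]), 'position': array([ 0.18771667, -0.54290732,  0.23040716]), 'ee_rot': array([-0.11645281, -0.69730583, -0.11779814,  0.69737144]), 'contact_force': array([ 0.2926388 , -1.40704753,  0.36880378]), 'moment': array([-0.01504491, -0.05961218,  0.00941282]), 'width': 0.08512520571097174}
scene [[487.66490314918997, 0.0, 256.15514090237934], [0.0, 487.66490314918997, 186.47455695184252], [0.0, 0.0, 1.0]] [[-0.17251430004070628, 0.9850062814681324, 0.0012007288566300927], [0.5754325627392269, 0.10177064872221789, -0.8114925143203874], [-0.7994474229246289, -0.13930312461312894, -0.5843615810884457]] [-0.12452744064160806, -0.27249133389380625, 1.7012243932553262]
top [[377.4362455750213, 0.0, 252.18748946445683], [0.0, 377.4362455750213, 190.03589770272615], [0.0, 0.0, 1.0]] [[-0.015799150542652917, -0.9998591079183319, -0.005670198840263469], [-0.9970218846088885, 0.016181924791184188, -0.0754023005019937], [0.07548343164609764, 0.004462020036933271, -0.9971370727859431]] [0.22924632692144517, 0.5546126171039305, 1.1357154338765494]
```

View pics/scene0.png

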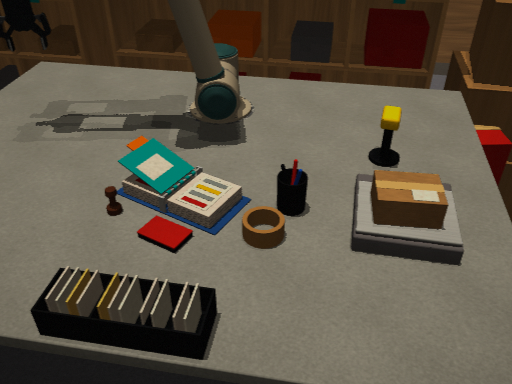

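View pics/top0.png

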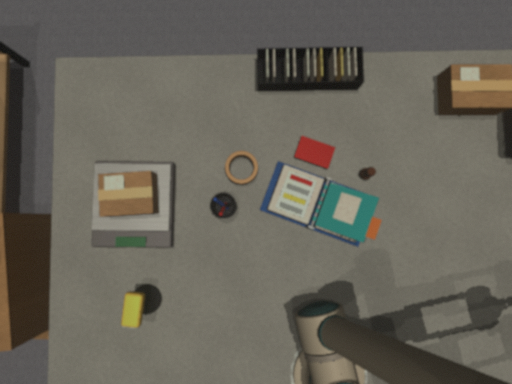

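```bash
python3 - <<'E'
import cv2,numpy as np
a=cv2.imread("pics/top0.png")[155:255,255:388];b=cv2.imread("pics/scene0.png")[130:235,112:255]
o=np.vstack([cv2.resize(x,(600,300*1+150-0) if 0 else (int(x.shape[1]*2.85*1.0),int(x.shape[0]*2.85)),interpolation=cv2.INTER_CUBIC)[:, :379] if 0 else cv2.copyMakeBorder(cv2.resize(x,None,fx=2.85,fy=2.85,interpolation=cv2.INTER_CUBIC),0,0,0,420-int(round(x.shape[1]*2.85)),cv2.BORDER_CONSTANT) for x in (a,b)])
cv2.imwrite("pics/crop1.png",o);print(o.shape)
E
```

```text
(584, 420, 3)
```

View pics/crop1.png

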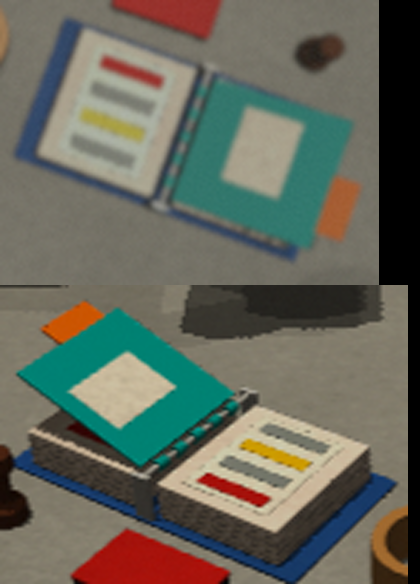

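```bash
cat > fit.py <<'E'
import numpy as np
from rig import manip
from scipy.optimize import least_squares
C={n:manip.get_image(n) for n in("top","scene")}
def pr(n,X):
    c=C[n];p=c["K"]@(c["R"]@X+c["t"]);return p[:2]/p[2]
def leaf(u,r,a,z=0.002): # u along x, r from hinge
    return np.array([u,-r*np.cos(a)+z*np.sin(a),.045+r*np.sin(a)+z*np.cos(a)])
O={"top":[(("b",.0825,.1625,.005),(68,18)),(("b",-.0825,.1625,.005),(17,157)),(("b",-.0825,-.1625,.005),(295,260)),
 (("b",.0725,.14,.042),(80,25)),(("b",-.0725,.14,.042),(37,162)),
 (("l",.068,.155),(354,122)),(("l",-.068,.155),(308,247)),(("l",.01,.181),(360,182)),(("l",-.05,.181),(343,240))],
 "scene":[(("b",-.0825,.1625,.005),(397,199)),(("b",.0825,.1625,.005),(290,298)),(("b",.0825,-.1625,.005),(12,180)),
 (("l",.068,.155),(18,90)),(("l",-.068,.155),(120,23)),(("l",.01,.181),(42,42)),(("l",-.05,.181),(85,17))]}
off={"top":(255,155),"scene":(112,130)}
def W(X,p):
    c,s=np.cos(p[2]),np.sin(p[2]);return np.array([p[0]+c*X[0]-s*X[1],p[1]+s*X[0]+c*X[1],X[2]])
def res(p):
    r=[]
    for n in O:
        for k,px in O[n]:
            X=np.array(k[1:]) if k[0]=="b" else leaf(k[1],k[2],p[3])
            r.append(pr(n,W(X,p))-(np.array(px)/2.85+off[n]))
    return np.concatenate(r)
f=least_squares(res,[.5,0,-.35,.3],loss="soft_l1");p=f.x
print(p,np.degrees(p[2]));print(res(p).reshape(-1,2).round(1).tolist())
for r in(.155,.168,.181):print(r,W(leaf(-.02,r,p[3],0),p))
print("spine",W(np.array([0,0,.045]),p))
E
python3 fit.py
```

```text
[ 0.515529    0.01937708 -0.3734195   0.34845307] -21.395361565365327
[[-1.6, -1.1], [-2.1, -0.4], [-0.5, 0.6], [0.7, 0.2], [-0.8, -2.9], [-0.4, -0.6], [0.0, 0.6], [0.0, 0.5], [-1.0, 0.3], [0.0, -1.7], [0.9, -0.6], [-1.7, -1.5], [-1.0, -0.7], [-1.1, -0.1], [-1.0, 0.6], [-0.5, -0.4]]
0.155 [ 0.44376127 -0.10897189  0.09792386]
0.168 [ 0.43930386 -0.12034856  0.10236264]
0.181 [ 0.43484645 -0.13172524  0.10680141]
spine [0.515529   0.01937708 0.045     ]
```

```bash
cat > plan.py <<'E'
import numpy as np
P=np.array([.515529,.019377,-.37342]); 
def W(x,y,z):
    c,s=np.cos(P[2]),np.sin(P[2]);return np.array([P[0]+c*x-s*y,P[1]+s*x+c*y,z])
def tcp(a,bias=.004,x=-.02):
    c,s=np.cos(a),np.sin(a)
    if a<=np.pi/2:
        r=.181; d=np.interp(a,[.3,1.57],[.012,.022])
        return W(x,-r*c-.002*s-.011+bias,.045+r*s-.002*c-d)
    r=np.interp(a,[1.57,3.14],[.159,.135])
    return W(x,-r*c-.002*s-.011+bias*s,.045+r*s-.002*c+bias*c)
E
python3 - <<'E'
from plan import *
p0=np.array([.1877,-.5429,.2304])
for n,q in(("hover",W(-.02,-.212,.2)),("low",W(-.02,-.2,.093))):print(n,((q-p0)*100).round(1),q)
b=W(-.02,-.2,.093)
for a in np.arange(.3,3.15,.05):print(round(a,2),((tcp(a)-b)*100).round(1))
E
```

```text
hover [23.2 37.2 -3. ] [ 0.4195693  -0.17071702  0.2       ]
low [ 23.6  38.3 -13.7] [ 0.42394692 -0.159544    0.093     ]
0.3 [ 0.7  1.8 -0.8]
0.35 [ 0.8  2.1 -0. ]
0.4 [0.9 2.4 0.8]
0.45 [1.1 2.7 1.6]
0.5 [1.2 3.1 2.3]
0.55 [1.4 3.5 3.1]
0.6 [1.5 4.  3.8]
0.65 [1.7 4.4 4.5]
0.7 [1.9 5.  5.2]
0.75 [2.2 5.5 5.8]
0.8 [2.4 6.1 6.5]
0.85 [2.6 6.7 7. ]
0.9 [2.9 7.3 7.6]
0.95 [3.1 8.  8.1]
1.0 [3.4 8.7 8.6]
1.05 [3.7 9.4 9. ]
1.1 [ 4.  10.2  9.4]
1.15 [ 4.3 10.9  9.8]
1.2 [ 4.6 11.7 10.1]
1.25 [ 4.9 12.5 10.4]
1.3 [ 5.2 13.3 10.6]
1.35 [ 5.5 14.1 10.8]
1.4 [ 5.8 14.9 10.9]
1.45 [ 6.2 15.8 11. ]
1.5 [ 6.5 16.6 11.1]
1.55 [ 6.8 17.4 11.1]
1.6 [ 7.1 18.2 11. ]
1.65 [ 7.4 18.9 10.9]
1.7 [ 7.7 19.7 10.7]
1.75 [ 8.  20.4 10.5]
1.8 [ 8.3 21.1 10.3]
1.85 [ 8.5 21.7 10. ]
1.9 [ 8.8 22.4  9.7]
1.95 [ 9.  23.1  9.4]
2.0 [ 9.3 23.7  9. ]
2.05 [ 9.5 24.3  8.6]
2.1 [ 9.7 24.9  8.1]
2.15 [10.  25.4  7.7]
2.2 [10.2 25.9  7.2]
2.25 [10.4 26.4  6.6]
2.3 [10.5 26.9  6.1]
2.35 [10.7 27.4  5.5]
2.4 [10.9 27.8  4.9]
2.45 [11.  28.2  4.3]
2.5 [11.2 28.5  3.7]
2.55 [11.3 28.8  3.1]
2.6 [11.4 29.1  2.4]
2.65 [11.5 29.4  1.7]
2.7 [11.6 29.6  1.1]
2.75 [11.7 29.8  0.4]
2.8 [11.7 30.  -0.3]
2.85 [11.8 30.1 -1. ]
2.9 [11.8 30.2 -1.7]
2.95 [11.8 30.2 -2.4]
3.0 [11.9 30.3 -3.1]
3.05 [11.9 30.3 -3.8]
3.1 [11.8 30.2 -4.4]
```

```bash
python3 -m crank '{"grip":[0,0,0,0,0,0,0,0,0,0,0,0],"slide":[[2,3.6,0],[4,7.2,0],[6,10.8,0],[8,14.4,-0.5],[10,18,-1],[12,21.6,-1.5],[14,25.2,-2],[16,28.8,-2.5],[18,32.4,-3],[20,35,-3],[23.2,37,-3],[23.2,37,-3]],"roll":[8,16,24,32,40,48,49.5,49.5,49.5,49.5,49.5,49.5]}' 30
```

```text
clock: 1.4
position: [0.423, -0.1713, 0.2014]
ee_rot: [0.4, 0.584, 0.399, -0.582]
contact_force: [-0.8, -0.7, -0.7]
width: -0.0001
```

```bash
python3 -m crank '{"grip":[0,0,0,0,0,0],"slide":[[0,0,-3],[0,0,-6],[0,0,-9],[0.4,1.2,-10.7],[0.4,1.2,-10.7],[0.4,1.2,-10.7]],"roll":[0,0,0,0,0,0]}'
python3 - <<'E'
from rig import manip
import cv2,numpy as np
a=manip.get_image("scene")["frame"][110:230,90:260,::-1];b=manip.get_image("wrist")["frame"][:,:,::-1]
a=cv2.resize(a,(544,384),interpolation=cv2.INTER_CUBIC);cv2.imwrite("pics/c2.png",np.hstack([a[:, :400],b[:, 56:456]]))
E
```

```text
clock: 2.0
position: [0.4237, -0.162, 0.0945]
ee_rot: [-0.398, -0.584, -0.398, 0.584]
contact_force: [0.2, -0.0, 0.2]
width: -0.0003
```

View pics/c2.png

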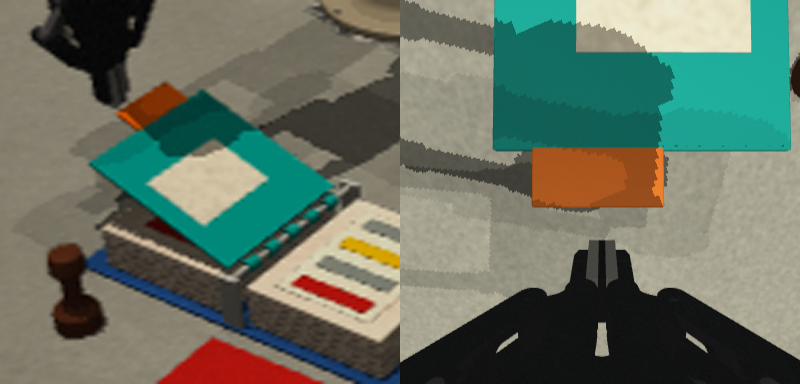

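```bash
python3 -m crank '{"grip":[0,0,0,0,0,0,0,0,0,0,0,0,0,0],"slide":[[0.2,0.6,-0.2],[0.4,1.2,-0.2],[0.6,1.7,-0.2],[0.8,2.2,0],[0.9,2.5,0.6],[1.0,2.7,1.1],[1.1,2.9,1.6],[1.2,3.2,2.3],[1.4,3.6,3.1],[1.5,4.1,3.8],[1.7,4.6,4.5],[1.9,5.1,5.2],[2.2,5.6,5.8],[2.4,6.2,6.5]],"roll":[0,0,0,0,0,0,0,0,0,0,0,0,0,0]}'
cat > est.py <<'E'
import sys,cv2,numpy as np
from rig import manip
from scipy.optimize import minimize_scalar
from plan import W
# leaf angle from hsv orange tab centroid in each view
for n in("scene","top"):
    c=manip.get_image(n);h=cv2.cvtColor(c["frame"],cv2.COLOR_RGB2HSV)
    m=cv2.inRange(h,(5,190,90),(14,255,255));m[:130 if n=="scene" else 100]=0;m[300:]=0
    k,l,s,ce=cv2.connectedComponentsWithStats(m)
    for i in range(1,k):
        if s[i,4]<25: continue
        def e(a):
            X=W(-.02,-.168*np.cos(a),.045+.168*np.sin(a));p=c["K"]@(c["R"]@X+c["t"]);return np.hypot(*(p[:2]/p[2]-ce[i]))
        A=np.linspace(0,3.2,321);E=[e(a) for a in A];j=int(np.argmin(E))
        if E[j]<15:print(n,ce[i].round(1),s[i,4],"a=%.2f err %.1f"%(A[j],E[j]))
    if len(sys.argv)>1:
        x=c["frame"][:,:,::-1];x=x[60:240,90:330] if n=="scene" else x[90:270,180:420]
        globals()["I"+n]=cv2.resize(x,(400,300),interpolation=cv2.INTER_CUBIC)
if len(sys.argv)>1:cv2.imwrite("pics/"+sys.argv[1],np.hstack([Iscene,Itop]))
s=manip.get_state();print(s["clock"],s["position"].round(4),s["contact_force"].round(1))
E
python3 est.py c3.png
```

```text
clock: 3.5
position: [0.447, -0.1012, 0.1604]
ee_rot: [-0.4, -0.582, -0.398, 0.585]
contact_force: [-3.0, -4.5, 3.3]
width: 0.0
scene [142.5 131.3] 33 a=0.66 err 0.5
3.6 [ 0.4481 -0.1001  0.1608] [-2.7 -4.3  2. ]
```

View pics/c3.png

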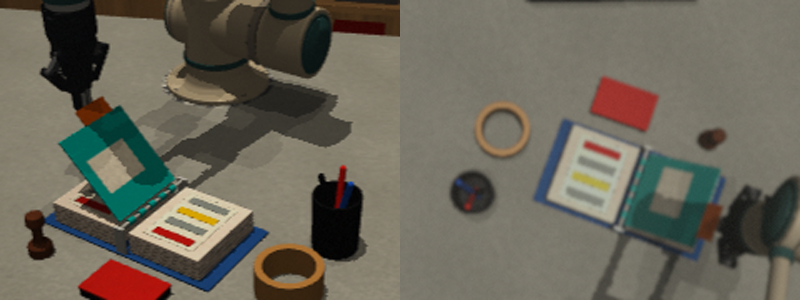

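```bash
python3 -m crank '{"grip":[0,0,0,0,0,0,0,0,0,0,0,0,0,0,0,0],"slide":[[0.2,0.6,0.3],[0.5,1.2,0.7],[0.7,1.9,1.2],[1.0,2.6,1.7],[1.3,3.3,2.1],[1.6,4.1,2.5],[1.9,4.8,2.9],[2.2,5.6,3.2],[2.5,6.4,3.5],[2.8,7.2,3.7],[3.1,8.0,3.9],[3.4,8.8,4.0],[3.8,9.7,4.1],[4.1,10.5,4.2],[4.4,11.3,4.2],[4.7,12.1,4.1]],"roll":[0,0,0,0,0,0,0,0,0,0,0,0,0,0,0,0]}'
python3 est.py c4.png
```

```text
clock: 5.2
position: [0.4951, 0.0222, 0.2003]
ee_rot: [0.398, 0.584, 0.398, -0.584]
contact_force: [0.6, -1.4, 1.2]
width: 0.0004
5.3 [0.4952 0.0227 0.2001] [0.3 0.6 0.9]
```

View pics/c4.png

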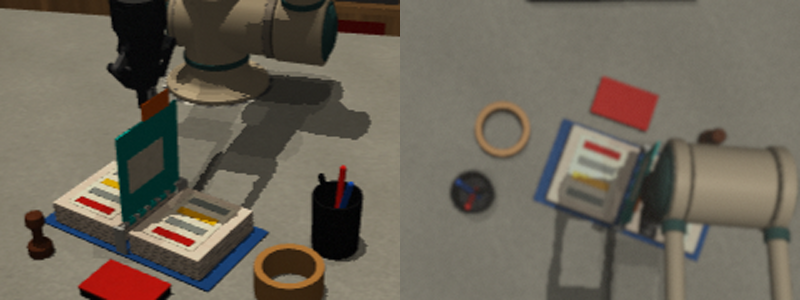

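```bash
python3 -m crank '{"grip":[0,0,0,0,0,0,0,0,0,0,0,0,0,0,0,0],"slide":[[0.3,0.7,-0.1],[0.6,1.5,-0.3],[0.9,2.2,-0.5],[1.2,2.9,-0.7],[1.4,3.5,-1.0],[1.7,4.2,-1.3],[1.9,4.9,-1.6],[2.2,5.5,-2.0],[2.4,6.1,-2.4],[2.6,6.7,-2.9],[2.9,7.2,-3.3],[3.1,7.7,-3.8],[3.3,8.2,-4.4],[3.4,8.7,-4.9],[3.6,9.2,-5.5],[3.8,9.6,-6.1]],"roll":[0,0,0,0,0,0,0,0,0,0,0,0,0,0,0,0]}'
python3 est.py c5.png
```

```text
clock: 6.9
position: [0.5329, 0.118, 0.1388]
ee_rot: [-0.398, -0.584, -0.398, 0.584]
contact_force: [-0.5, -1.2, -0.1]
width: -0.0
scene [225.3 156.2] 35 a=2.43 err 1.0
7.0 [0.5324 0.118  0.1382] [ 0.  -0.6 -0.7]
```

View pics/c5.png

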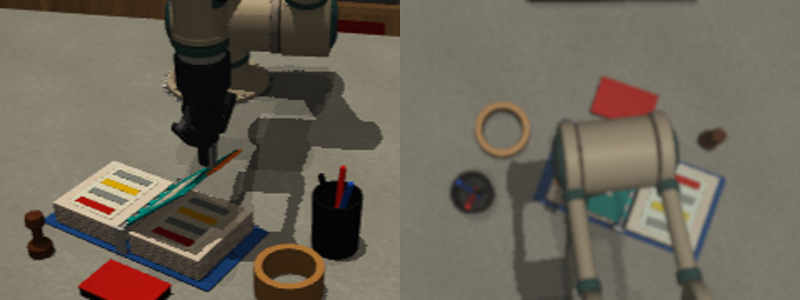

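```bash
python3 -m crank '{"grip":[0,0,0,0,0,0,0,0,0,0,0,0,0,0,0],"slide":[[0.1,0.4,-0.6],[0.3,0.7,-1.2],[0.4,1.0,-1.8],[0.5,1.3,-2.5],[0.6,1.6,-3.2],[0.7,1.8,-3.8],[0.8,2.0,-4.5],[0.8,2.2,-5.2],[0.9,2.3,-5.9],[0.9,2.4,-6.6],[0.9,2.4,-7.3],[1.0,2.5,-8.0],[1.0,2.5,-8.5],[1.0,2.5,-8.9],[1.0,2.5,-8.9]],"roll":[0,0,0,0,0,0,0,0,0,0,0,0,0,0,0]}'
python3 est.py
```

```text
clock: 8.5
position: [0.5424, 0.1424, 0.0497]
ee_rot: [-0.398, -0.584, -0.398, 0.585]
contact_force: [0.0, -0.0, -0.5]
width: 0.0002
scene [239.1 197.8] 156 a=3.12 err 0.6
8.6 [0.5429 0.1425 0.0504] [-0.1  0.7 -0.4]
```

```bash
python3 -m crank '{"grip":[0,0,0,0,0],"slide":[[0,0,-0.1],[0,0,-0.2],[0,0,-0.3],[0,0,-0.4],[0,0,-0.4]],"roll":[0,0,0,0,0]}'; python3 est.py
```

```text
clock: 9.1
position: [0.5431, 0.1425, 0.047]
ee_rot: [0.398, 0.584, 0.398, -0.584]
contact_force: [-1.4, 0.4, 3.9]
width: -0.0001
scene [239.1 198.8] 158 a=3.14 err 0.6
9.2 [0.5431 0.1425 0.047 ] [-1.4 -0.6  6.2]
```

```bash
python3 -m crank '{"grip":[0,0,0,0],"slide":[[0,0,-0.1],[0,0,-0.2],[0,0,-0.2],[0,0,-0.2]],"roll":[0,0,0,0]}'; python3 -m crank '{"grip":[0,0,0,0,0,0,0,0,0,0,0,0,0,0,0,0,0,0],"slide":[[0,0,0.3],[0,0,1],[0,0,3],[0,0,5],[0,0,8],[0,0,11],[0,0,14],[0,0,17],[-1,-3,19],[-3,-6,20],[-5,-10,20],[-7,-14,20],[-9,-18,20],[-11,-22,20],[-13,-26,20],[-15,-30,20],[-15,-34,20],[-15,-34,20]],"roll":[0,0,0,0,0,0,0,0,0,0,0,0,0,0,0,0,0,0]}'; python3 est.py c6.png
```

```text
clock: 9.6
position: [0.5432, 0.1425, 0.0468]
ee_rot: [0.399, 0.585, 0.398, -0.584]
contact_force: [-3.4, -1.1, 17.3]
width: -0.0002
clock: 11.4
position: [0.3927, -0.2021, 0.2444]
ee_rot: [-0.398, -0.585, -0.396, 0.586]
contact_force: [0.8, 1.2, -0.0]
width: 0.0001
scene [239.1 199. ] 160 a=3.14 err 0.7
11.5 [ 0.3925 -0.198   0.2441] [ 0.7  0.1 -1.1]
```

View pics/c6.png

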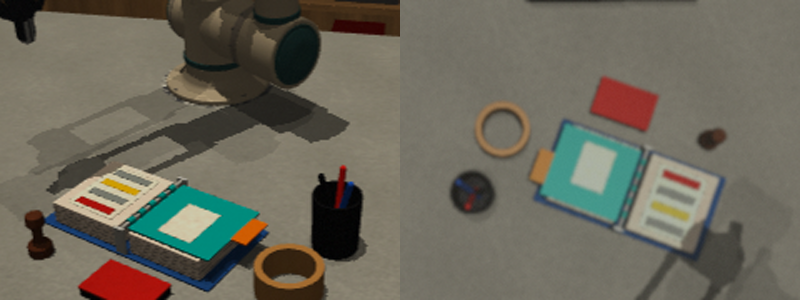

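The leaf lies flat on the +y stack, and the hand is clear. The other objects look unmoved.

```bash
python3 -c "
from rig import manip
print(manip.sign_off())"
```

```text
the job is handed in; nothing more can be done
None
```

I turned the teal leaf over the spine with the shut fingertips and handed the job in with the leaf flat on the +y stack, at about 11.5 s of the 42 s allowed.

- **How it was pushed:** The tool can only point straight down, so the first push was against the tab's outer edge from just below it, moving inward and up, rather than squarely from underneath. Past upright, the fingertips pushed on the leaf's face and then pressed it down. The speed was about 0.5 rad/s, and nothing was gripped.
- **Last checks:** The scene camera gave a leaf angle of 3.14 rad both under the press and after I let go, with 0.7 pixel error. The top camera's picture also shows it flat; its colour check gave no reading at any stage.
- **Forces:** The final press read about 17 N, firmer than the 4–6 N at which the leaf already lay flat. After I backed off the force was near zero, with the hand about 0.24 m up and off to the side.
- **Other objects:** The stamp, ink pad, tape and pen pot look unmoved in the before and after pictures. The parcel was outside the last picture, but the arm never went near it.

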